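# Clamp a brass stamp blank in the hand press and hold the lever at the third notch

## Task

Pick up the small round brass blank and lay it, without dropping it, flat and fully home in the round die cavity of the hand press. Let go of it, then push the press's spring-return lever down past its first and second notches to the third, and keep it there: not short of the third notch and not on against the end stop. Finish while still holding the lever down at the third notch against its spring; leave everything else on the bench where it is.

Things in the scene. Friction and masses are not known exactly. Their poses are not given: they have to be found in the camera images.
- press: Grey hand press, fixed. Origin on the bench under it; -x is its front (to the robot at yaw 0), z up. Bed plate x -50 to 120, y -140 to 140, 16 mm high. On it: steel die block 90 x 90 mm centred at x -10, y -80, top at z 36, with a round cavity; behind it a foot in a guide (x 62 to 108, top z 62); at y 45 to 95, x 15 to 100 the lever housing, 126 mm high, lever pointing to -x.
- nest (a point): Centre of the floor of the round die cavity: x -10, y -80, z 31 mm in the press frame, axes as the press. Cavity 47 mm in diameter, 5 mm deep, its mouth 36 mm above the bench, 1.5 mm chamfer; a seated blank stands 5 mm proud of the die block. With the lever up, 25 mm or more is free all round the blank above the block.
- foot_tip (a point): Middle of the front edge, at the underside, of the flat steel hold-down foot (30 mm wide, 10 mm thick, underside 43.5 mm above the bench). With the lever up it is 36 mm behind the seated blank's rim; as the lever goes down it slides forwards (press -x), 46 mm at the third notch, over the rim with 2.5 mm of air.
- blank: The small round brass blank: plain disc 44 mm in diameter, 10 mm thick, about 0.13 kg. Origin at the centre of its underside, z up. It lies flat on the bench, on the dark green cutting mat (about 1 mm thick, only seen: things rest at bench height).
- lever (a joint): Press lever angle, rad: 0 up at rest, grows as it is pushed down. Click notches at 0.35, 0.70 and 1.05 (third); end stop 1.20. It points 0.61 above level at 0, 0.44 below at the third. A spring returns it to 0: the notches are felt but do not hold it. At the handle it takes 5 N at first, 11 N at the third, with 2 N ripple. Three steel studs on a dark plate beside it mark the notches.
- lever_grip (a point): Middle of the lever's handle: a black round crossbar of 20 mm diameter, 70 mm long along the press's y axis, on its centre line 120 mm from the pivot. Press down on it from above. Moves with the lever: height above the bench about 169 mm at rest, 49 mm at the third notch.
- lever_pivot (a point): Pivot of the lever, fixed on the press at x = 40, y = 70, z = 100 mm in its frame; the hinge axis is the press's y axis. The handle's centre lies at pivot + 120 mm x (-cos a, 0, sin a) in the press frame, a = 0.61 - joint value.
- big_blank: Larger round brass disc, 58 mm in diameter, 10 mm thick; does not fit. Origin at the centre of its underside. Leave it alone.
- square_blank: Square brass blank 42 x 42 x 10 mm; does not fit. Origin at the centre of its underside. Leave it alone.
- mallet: Hammer 260 mm long lying on the left of the bench. Leave it alone.
- awl: Screwdriver-shaped awl, 170 mm long, lying near the robot. Leave it alone.
- jar: Amber glass jar, 56 mm in diameter, 70 mm high, with a steel lid, behind the blanks. Leave it alone.
- tin: Aluminium tin, 72 mm in diameter, 50 mm high, on the left. Leave it alone.
- burnisher: Turned wooden burnisher 66 mm high, 36 mm in diameter, standing on the left. Leave it alone.
Things that resemble listed ones, but are neither listed nor needed, are in the scene too. Leave any grey or purple look-alike of the blank alone.

How it is judged:
By the outcome, as a careful person would: the job done as asked, in the order asked, and still so for the second after the job is handed in, while the arm keeps its last pose, push and grip.
It also fails if it takes over 61 s, if anything falls off the work surface, if the arm or the gripper's body presses on something with over 40 N, if the wrist force passes 120 N, or if a joint passes its speed limit or range.

## Robot

A 7-joint arm with a two-finger parallel gripper is mounted at the origin on the work surface. World frame = base frame: x ahead of the robot, y to its left, z up, the work surface at z = 0. Lengths are in m, angles in rad, forces in N, time in s.
With the tool pointing down it reaches from about 0.425 to 1.025 m from the base axis. Payload 9.4 kg.
Tool frame: the origin (TCP) lies at the very end of the fingers, on their centre line; the grasp point (between the pads) lies 19 mm behind it; z points along the fingers, y is the line along which they close (so a half turn about z gives the same grasp; the last joint's range is limited). The gripper opens to 93 mm and grips with 3 to 60 N. Pads are 15 mm wide; open, the fingers measure 128 mm over their backs; the gripper's body (75 mm by 188 mm) begins 65 mm behind the grasp point.
Start: joints at [-1.208, 0.599, -0.003, 1.599, 0.002, 0.943, -0.08], TCP at [0.309, 0.656, 0.219] pointing down, gripper open.
Joint ranges: [-2.57, 2.57], [-0.35, 1.97], [-1.29, 1.29], [0.11, 2.56], [-1.05, 4.19], [0.11, 1.86], [-2.63, 2.63]. Speed limits (rad/s): [2.22, 2.22, 3.01, 3.01, 3.14, 3.14, 3.14].

## Interface

Orientations are given as a unit quaternion [x, y, z, w].
In Python, from workcell import get_obs, capture, get_calibration, sign_off, outline_of, tip_of gives the robot as it stands. The module is installed in compiled form; this text tells all that it offers.
- The arm moves only by the tool apply_moves, never from a script. Its argument "commands" is a list of rows, each an object with "translation": the shift along the tool's x, y, z in cm, a list of three; "rot": the turn, a rotation vector about the tool's x, y, z in units of 5 degrees (1.0 is 5 degrees), a list of three; "gripper": the finger opening in cm, from 0 to 9.3. A call has 1 to 20 rows; each row shifts and turns the commanded pose from where the row before left it, along the tool's axes as they then stand; what a row does not reach is not made up. A row lasts 1/12 s, in which the tool goes at most 41.7 mm and 7.16 degrees, less where a joint would pass 70% of its speed; a pose out of reach is approached as far as the arm can. A call with a gripper value outside its range is refused whole. The fingers move at their own pace and stop on an object; "force" is the grip in N (left out, the last holds). Time passes only in rows, so rows that do not move let the fingers close. It gives the time, the measured TCP pose, the force, the opening and the grip force at its end, in the units of the state.
- get_obs(): the state, without advancing time (a new reading comes with each control period).
- capture(name): name is "side" or "top"; returns the picture (420x560x3 uint8, blue, green, red); there is no depth.
- get_calibration(name): a dict with "fx", "fy", "cx", "cy" (pixels), "R" (3x3) and "t" (3): a world point X has camera coordinates R X + t. Camera axes: x right, y down, z forward; pixel columns grow to the right and rows downward; lengths in m; the calibration is good to about 2 mm. A picture is of the moment at which its call begins. get_calibration takes no time and is no camera call.
- sign_off(): hands the job in; it is judged then, once.
Trained networks look in the newest picture that a camera, given by its name, has taken for a name from the list of things; names that differ only in an ending like _2 or _b are one class to them, and where a whole thing is asked for, a point or a joint stands for the part that bears it (a point fixed in the world has none). Each returns a list of dicts, best first, with "score" (0 to 1); they miss things now and then, are a little off and sometimes report something else, mostly with a low value. They report only what shows in the picture. A call takes as long as a camera call. They do not tell look-alikes from the thing itself.
- outline_of(query, camera): "mask" (420x560 bool, what is visible of it) and "extent" ([centre column, centre row, width, height] in pixels, round what is visible of it).
- tip_of(query, camera): "centre" ([column, row] in pixels: a listed point, or the origin of a listed thing).
The state is a dict: "clock": time; "qpos": joint angles; "dq": joint speeds; "joint_efforts": joint torques, N m; "ee_pos": TCP position; "tcp_rot": TCP orientation; "wrist_force": force on the tool from outside, world axes, zero at the start; "moment": the same for the moment, N m; "opening": finger opening in m; "finger_force": force on a finger pad.
Only numpy, scipy, OpenCV 4.12 (cv2) and the standard library are available. Lean on these libraries where they do the work, as an engineer would, in place of code of your own. Each camera call takes 0.05 s, during which the arm holds its last target. There are 200 camera calls.

## Working session

There is one attempt and no reset: what is moved stays moved. The work goes in short steps, Python scripts to look and compute and a tool call to move; the robot and the scene stay as the last step left them, time stands still between calls to the robot, and variables do not carry over. Pictures are saved under pics/ and viewed, at most 10 in all, crops included, and the job is handed in when it is done.

Besides the shell and the picture viewer there is one more tool, called after "Call:" by a JSON object that holds its "api" and its "payload", one argument or row to a line. apply_moves: Moves the arm, as the interface text tells. Its arguments: {"type":"object","properties":{"commands":{"type":"array"},"force":{"type":"number"}},"required":["commands"]}

```bash
mkdir -p pics; cat > h.py <<'E'
import numpy as np,cv2
from workcell import *
def ray(cam,uv):
    c=get_calibration(cam);R=np.array(c["R"]);t=np.array(c["t"])
    d=R.T@np.array([(uv[0]-c["cx"])/c["fx"],(uv[1]-c["cy"])/c["fy"],1]);return -R.T@t,d
def at(cam,uv,z):
    o,d=ray(cam,uv);return o+d*(z-o[2])/d[2]
def proj(cam,X):
    c=get_calibration(cam);p=np.array(c["R"])@np.asarray(X,float)+np.array(c["t"])
    return np.array([c["fx"]*p[0]/p[2]+c["cx"],c["fy"]*p[1]/p[2]+c["cy"]])
E
python3 - <<'E'
from h import *
o=get_obs();print({k:np.round(v,3).tolist() for k,v in o.items()})
ims=[]
for c in("top","side"):
    im=capture(c);cv2.imwrite(f"pics/{c}0.png",im);K=get_calibration(c);print(c,K["fx"],np.round(-np.array(K["R"]).T@K["t"],3))
    for q,z in(("blank",0),("nest",.031),("foot_tip",.0435),("lever_grip",.169),("lever_pivot",.1),("press",0),("big_blank",0),("square_blank",0)):
        for r in tip_of(q,c)[:4]: print(q,round(r["score"],2),np.round(r["centre"],1),np.round(at(c,r["centre"],z),3))
E
```

```text
{'clock': 0.0, 'qpos': [-1.208, 0.6, -0.003, 1.6, 0.002, 0.943, -0.08], 'dq': [0.0, 0.002, 0.0, -0.0, -0.001, 0.0, -0.0], 'joint_efforts': [0.0, -76.507, 1.498, -25.236, -0.052, 0.017, 0.0], 'ee_pos': [0.309, 0.656, 0.218], 'tcp_rot': [0.218, 0.976, -0.001, -0.0], 'wrist_force': [-0.186, -0.149, -0.389], 'moment': [0.042, 0.003, 0.0], 'finger_force': 0.0, 'opening': 0.093}
top 417.0263602872743 [ 0.477 -0.009  1.296]
blank 0.65 [400.4 226.1] [ 0.528 -0.432  0.   ]
blank 0.64 [375.8 244. ] [ 0.471 -0.354  0.   ]
blank 0.6 [401.1 253.3] [ 0.443 -0.434  0.   ]
blank 0.48 [389.9 202. ] [ 0.603 -0.4    0.   ]
nest 0.65 [283.  203.8] [ 0.59  -0.062  0.031]
foot_tip 0.67 [281.9 185.6] [ 0.644 -0.058  0.044]
foot_tip 0.41 [166.4 274. ] [0.375 0.281 0.044]
lever_grip 0.88 [229.1 212. ] [0.553 0.089 0.169]
lever_pivot 0.82 [231.1 176.2] [0.661 0.092 0.1  ]
press 0.79 [255.7 200.2] [0.603 0.022 0.   ]
big_blank 0.5 [345.8 204.8] [ 0.592 -0.26   0.   ]
big_blank 0.22 [401.6 226.3] [ 0.527 -0.436  0.   ]
square_blank 0.45 [350.9 259.9] [ 0.421 -0.276  0.   ]
side 460.96991470400707 [ 0.477 -0.852  1.049]
blank 0.78 [309.1 399.9] [ 0.598 -0.495  0.   ]
blank 0.76 [237.9 385.4] [ 0.441 -0.449  0.   ]
blank 0.73 [249.8 347.4] [ 0.474 -0.36   0.   ]
blank 0.52 [271.8 378.6] [ 0.519 -0.44   0.   ]
nest 0.85 [285.5 240.8] [ 0.591 -0.071  0.031]
foot_tip 0.51 [307.8 235.3] [ 0.654 -0.066  0.044]
foot_tip 0.38 [266.3 165.4] [0.563 0.227 0.044]
lever_grip 0.62 [267.5 169.5] [0.554 0.075 0.169]
lever_pivot 0.78 [299.9 183.1] [0.649 0.083 0.1  ]
lever_pivot 0.62 [289.1 226.1] [ 0.599 -0.075  0.1  ]
press 0.81 [286.4 223.6] [0.605 0.017 0.   ]
big_blank 0.96 [296.3 308.2] [ 0.598 -0.265  0.   ]
square_blank 0.64 [224.6 317.2] [ 0.415 -0.274  0.   ]
```

View pics/top0.png

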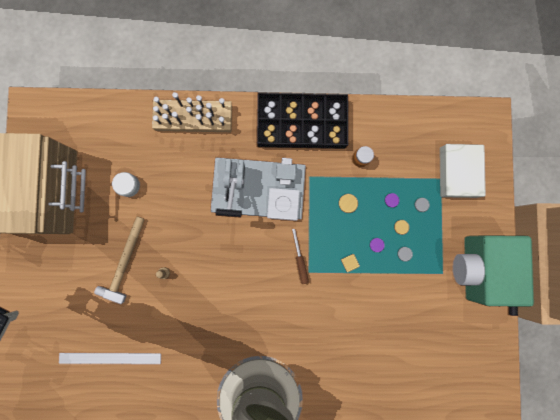

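View pics/side0.png

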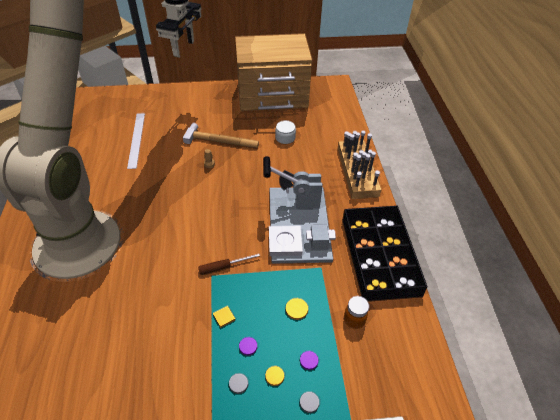

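The top picture shows seven discs and plates on the mat. Candidates for the blank, by top pixel:
- small brass disc (401,227): chosen
- big brass disc (348,203)
- brass square (350,263)
- purple discs (392,200) and (377,245)
- grey discs (422,204) and (405,254)

In the side picture the chosen one is at (275,376). The press cavity is at top (283,204) and side (285,240).

```bash
cat >> h.py <<'E'
def brass(cam,im,uv,r=14):
    h=cv2.cvtColor(im,cv2.COLOR_BGR2HSV);m=cv2.inRange(h,(12,110,90),(35,255,255))
    x,y=np.int32(uv);w=np.zeros_like(m);w[y-r:y+r,x-r:x+r]=m[y-r:y+r,x-r:x+r]
    c=max(cv2.findContours(w,0,2)[0],key=cv2.contourArea);return cv2.fitEllipse(c),cv2.contourArea(c)
E
python3 - <<'E'
from h import *
t=cv2.imread("pics/top0.png");s=cv2.imread("pics/side0.png")
for c,im,L in(("top",t,[(401,227),(348,203)]),("side",s,[(275,376),(297,309)])):
    for uv in L:
        e,a=brass(c,im,uv);P=at(c,e[0],.009 if c=="side" else .01);print(c,np.round(e[0],1),np.round(e[1],1),a,np.round(P,4))
up=lambda im,x,y,w,h,k:cv2.resize(im[y:y+h,x:x+w],None,fx=k,fy=k,interpolation=cv2.INTER_CUBIC)
A=up(t,205,150,110,75,5)
B=up(s,255,150,90,120,4)
C=up(t,335,185,100,90,3)
D=up(s,210,295,120,120,3)
cv2.imwrite("pics/press_top.png",A)
cv2.imwrite("pics/close.png",np.hstack([cv2.resize(B,(360,480)),np.vstack([cv2.resize(C,(267,240)),cv2.resize(D,(267,240))])]))
E
```

```text
top [401.2 226.8] [12.9 13.5] 124.0 [ 0.5249 -0.4316  0.01  ]
top [347.8 203.1] [16.9 17.3] 221.0 [ 0.5966 -0.2649  0.01  ]
side [274.5 375.4] [18.3 18.4] 258.0 [ 0.5258 -0.4369  0.009 ]
side [296.5 308.1] [19.7 22.2] 334.5 [ 0.5978 -0.2702  0.009 ]
```

View pics/press_top.png

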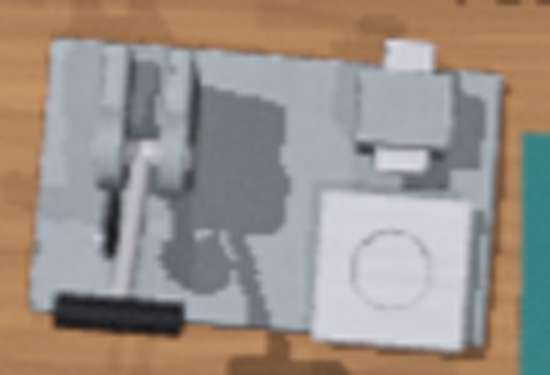

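View pics/close.png

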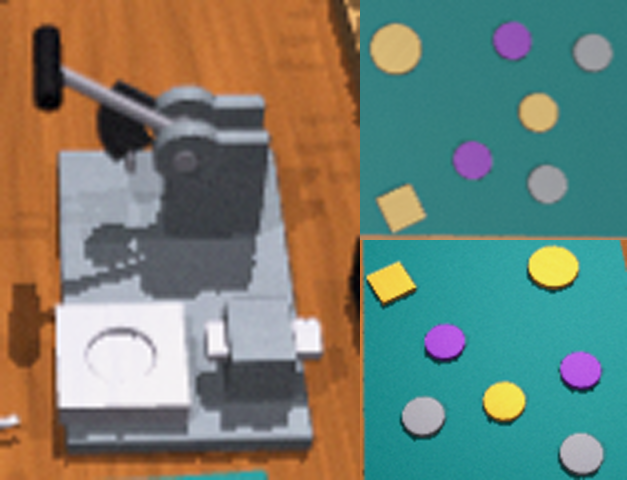

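The crops confirm the small brass disc: plain, round, and 0.77 of the big one's width. The press is turned slightly. In the crop its die block corners are near (322,192), (473,205), (463,350) and (313,338), and the cavity is at (391,270). Next I fit the press pose.

```bash
python3 - <<'E'
from h import *
from scipy.optimize import least_squares
T=[((322,192),(35,-35,36)),((473,205),(35,-125,36)),((463,350),(-55,-125,36)),((313,338),(-55,-35,36)),((391,270),(-10,-80,36)),
 ((52,40),(120,140,16)),((502,75),(120,-140,16)),((30,310),(-50,140,16)),((119,313),None)]
# side crop: B scaled 4x from (255,150)
S=[((57,303),(-55,-35,36)),((188,303),(35,-35,36)),((190,408),(35,-125,36)),((57,406),(-55,-125,36)),((121,355),(-10,-80,36)),
 ((60,152),(-50,140,16)),((311,440),(120,-140,16)),((69,443),(-50,-140,16))]
obs=[("top",205+(u+.5)/5-.5,150+(v+.5)/5-.5,p) for (u,v),p in T if p]
ob2=[("side",255+(u+.5)/4-.5,150+(v+.5)/4-.5,p) for (u,v),p in S]
def W(q,p):
    c,s=np.cos(q[2]),np.sin(q[2]);x,y,z=np.array(p)/1000
    return [q[0]+c*x-s*y,q[1]+s*x+c*y,z]
for o in(obs,ob2,obs+ob2):
    f=lambda q:np.concatenate([proj(c,W(q,p))-[u,v] for c,u,v,p in o])
    r=least_squares(f,[.6,.02,-.07],loss="soft_l1",x_scale=[.1,.1,.1]);q=r.x
    print(np.round(q,4),"rms",np.round(np.sqrt((f(q)**2).mean()),2),np.round(f(q).reshape(-1,2),1).tolist(),"nest",np.round(W(q,(-10,-80,31)),4))
a=.61
for a in(.61,.26,-.09,-.44): print(a,np.round(W(q,(40-120*np.cos(a),70,100+120*np.sin(a))),4))
for c,u,v in(("top",205+119.5/5-.5,150+313.5/5-.5),("side",255+47.5/4-.5,150+68.5/4-.5)): print("grip",at(c,(u,v),.169))
E
```

```text
[ 0.6042  0.017  -0.0622] rms 0.26 [[0.4, -0.0], [-0.3, -0.3], [-0.4, 0.1], [0.0, 0.3], [0.3, 0.2], [0.1, -0.3], [0.1, -0.3], [-0.3, 0.3]] nest [ 0.5893 -0.0622  0.031 ]
[ 0.6069  0.0135 -0.0775] rms 0.52 [[-0.0, 0.5], [-1.2, 0.3], [0.1, -0.5], [0.3, 0.3], [0.3, -0.1], [0.3, -0.7], [0.8, 0.1], [-0.9, -0.1]] nest [ 0.5908 -0.0654  0.031 ]
[ 0.6052  0.0156 -0.0654] rms 0.64 [[0.9, -0.3], [0.2, -0.5], [0.0, -0.1], [0.4, -0.0], [0.7, -0.0], [0.6, -0.8], [0.6, -0.4], [0.2, -0.2], [-0.6, 0.2], [-1.8, -0.3], [-0.1, -1.2], [0.1, -0.1], [-0.1, -0.6], [-0.9, -1.0], [0.6, -1.0], [-0.9, -0.5]] nest [ 0.59   -0.0635  0.031 ]
0.61 [0.5516 0.0893 0.1687]
0.26 [0.534  0.0904 0.1308]
-0.09 [0.5305 0.0907 0.0892]
-0.44 [0.5414 0.09   0.0489]
grip [0.55258572 0.09107438 0.169     ]
grip [0.55168991 0.08722543 0.169     ]
```

Blank at (0.525, -0.434) and nest at (0.590, -0.064), from the mean of both cameras. Press yaw is about -0.068. First move: turn the tool so it closes along the press y axis, rise, and swing over.

Call:
{"api": "apply_moves", "payload": {
  "commands": [
    {"translation": [0, 0, -1.25], "rot": [0, 0, -1.065], "gripper": 9.3},
    {"translation": [0, 0, -1.25], "rot": [0, 0, -1.065], "gripper": 9.3},
    {"translation": [0, 0, -1.25], "rot": [0, 0, -1.065], "gripper": 9.3},
    {"translation": [0, 0, -1.25], "rot": [0, 0, -1.065], "gripper": 9.3},
    {"translation": [-1.6, -2.9, 0], "rot": [0, 0, 0], "gripper": 6.5},
    {"translation": [-1.6, -2.9, 0], "rot": [0, 0, 0], "gripper": 6.5},
    {"translation": [-1.6, -2.9, 0], "rot": [0, 0, 0], "gripper": 6.5},
    {"translation": [-1.6, -2.9, 0], "rot": [0, 0, 0], "gripper": 6.5},
    {"translation": [-1.6, -2.9, 0], "rot": [0, 0, 0], "gripper": 6.5},
    {"translation": [-1.6, -2.9, 0], "rot": [0, 0, 0], "gripper": 6.5},
    {"translation": [-1.6, -2.9, 0], "rot": [0, 0, 0], "gripper": 6.5},
    {"translation": [-1.6, -2.9, 0], "rot": [0, 0, 0], "gripper": 6.5},
    {"translation": [-1.6, -2.9, 0], "rot": [0, 0, 0], "gripper": 6.5},
    {"translation": [-1.6, -2.9, 0], "rot": [0, 0, 0], "gripper": 6.5},
    {"translation": [-1.6, -2.9, 0], "rot": [0, 0, 0], "gripper": 6.5},
    {"translation": [-1.6, -2.9, 0], "rot": [0, 0, 0], "gripper": 6.5},
    {"translation": [-1.6, -2.9, 0], "rot": [0, 0, 0], "gripper": 6.5},
    {"translation": [-1.6, -2.9, 0], "rot": [0, 0, 0], "gripper": 6.5},
    {"translation": [-1.6, -2.9, 0], "rot": [0, 0, 0], "gripper": 6.5}
  ],
  "force": 20
}}

```text
clock: 2.48
ee_pos: [0.519, 0.2042, 0.2689]
tcp_rot: [0.034, 0.999, 0.0, 0.0]
wrist_force: [-0.1, 0.9, -0.5]
opening: 0.065
finger_force: 0.0
```

Call:
{"api": "apply_moves", "payload": {
  "commands": [
    {"translation": [-0.275, -3.53, 0], "rot": [0, 0, 0], "gripper": 6.5},
    {"translation": [-0.275, -3.53, 0], "rot": [0, 0, 0], "gripper": 6.5},
    {"translation": [-0.275, -3.53, 0], "rot": [0, 0, 0], "gripper": 6.5},
    {"translation": [-0.275, -3.53, 0], "rot": [0, 0, 0], "gripper": 6.5},
    {"translation": [-0.275, -3.53, 0], "rot": [0, 0, 0], "gripper": 6.5},
    {"translation": [-0.275, -3.53, 0], "rot": [0, 0, 0], "gripper": 6.5},
    {"translation": [-0.275, -3.53, 0], "rot": [0, 0, 0], "gripper": 6.5},
    {"translation": [-0.275, -3.53, 0], "rot": [0, 0, 0], "gripper": 6.5},
    {"translation": [-0.275, -3.53, 0], "rot": [0, 0, 0], "gripper": 6.5},
    {"translation": [-0.275, -3.53, 0], "rot": [0, 0, 0], "gripper": 6.5},
    {"translation": [-0.275, -3.53, 0], "rot": [0, 0, 0], "gripper": 6.5},
    {"translation": [-0.275, -3.53, 0], "rot": [0, 0, 0], "gripper": 6.5},
    {"translation": [-0.275, -3.53, 0], "rot": [0, 0, 0], "gripper": 6.5},
    {"translation": [-0.275, -3.53, 0], "rot": [0, 0, 0], "gripper": 6.5},
    {"translation": [-0.275, -3.53, 0], "rot": [0, 0, 0], "gripper": 6.5},
    {"translation": [-0.275, -3.53, 0], "rot": [0, 0, 0], "gripper": 6.5},
    {"translation": [-0.275, -3.53, 3], "rot": [0, 0, 0], "gripper": 6.5},
    {"translation": [-0.275, -3.53, 3], "rot": [0, 0, 0], "gripper": 6.5},
    {"translation": [0, 0, 3], "rot": [0, 0, 0], "gripper": 6.5},
    {"translation": [0, 0, 0], "rot": [0, 0, 0], "gripper": 6.5}
  ]
}}

```text
clock: 4.15
ee_pos: [0.5215, -0.4246, 0.1791]
tcp_rot: [0.035, 0.999, 0.002, -0.004]
wrist_force: [-0.7, 1.9, 0.6]
opening: 0.0646
finger_force: 0.0
```

Call:
{"api": "apply_moves", "payload": {
  "commands": [
    {"translation": [0, 0, 2.5], "rot": [0, 0, 0], "gripper": 6.5},
    {"translation": [0, 0, 2.5], "rot": [0, 0, 0], "gripper": 6.5},
    {"translation": [0, 0, 2.5], "rot": [0, 0, 0], "gripper": 6.5},
    {"translation": [0, 0, 2.5], "rot": [0, 0, 0], "gripper": 6.5},
    {"translation": [0, 0, 2.5], "rot": [0, 0, 0], "gripper": 6.5},
    {"translation": [0, 0, 0], "rot": [0, 0, 0], "gripper": 6.5},
    {"translation": [0, 0, 0], "rot": [0, 0, 0], "gripper": 6.5},
    {"translation": [0, 0, 0], "rot": [0, 0, 0], "gripper": 6.5}
  ]
}}

```text
clock: 4.82
ee_pos: [0.5259, -0.4244, 0.0618]
tcp_rot: [0.034, 0.999, -0.0, 0.001]
wrist_force: [0.5, -0.4, -0.4]
opening: 0.0649
finger_force: 0.0
```

```bash
python3 - <<'E'
from h import *
o=get_obs();print(o["ee_pos"],o["tcp_rot"],o["wrist_force"])
s=capture("side");t=capture("top");print(np.round(o["qpos"],2))
for c,im,u in(("side",s,(275,376)),("top",t,(401,227))):
    try: print(c,brass(c,im,u))
    except Exception as e: print(c,e)
    print(proj(c,o["ee_pos"]))
    cv2.imwrite(f"pics/{c}1.png",im)
k=lambda im,x,y:cv2.resize(im[y-50:y+50,x-65:x+65],(390,300),interpolation=2)
cv2.imwrite("pics/n1.png",np.hstack([k(s,275,365),k(t,401,227)]))
E
```

```text
[ 0.5258566  -0.42440147  0.06184376] [ 3.36536335e-02  9.99433075e-01 -4.32018251e-04  8.80751019e-04] [ 0.51319917 -0.42714749 -0.42465535]
[ 0.55  0.72  0.07  1.83 -0.08  0.58  2.17]
side max() iterable argument is empty
[274.17643675 360.36682471]
top OpenCV(4.12.0) /io/opencv/modules/imgproc/src/shapedescr.cpp:361: error: (-201:Incorrect size of input array) There should be at least 5 points to fit the ellipse in function 'fitEllipseNoDirect'

[404.43127754 225.89039018]
```

View pics/n1.png

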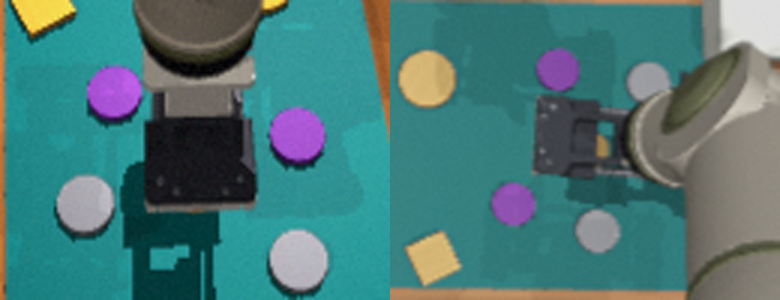

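The gripper sits over the brass disc, which shows between the fingers in the right-hand crop near (600,147). Neighbours are clear. I shift y by about -9.6 mm and go down.

Call:
{"api": "apply_moves", "payload": {
  "commands": [
    {"translation": [0, -0.96, 0], "rot": [0, 0, 0], "gripper": 6.5},
    {"translation": [0, 0, 1], "rot": [0, 0, 0], "gripper": 6.5},
    {"translation": [0, 0, 1.2], "rot": [0, 0, 0], "gripper": 6.5},
    {"translation": [0, 0, 1.2], "rot": [0, 0, 0], "gripper": 6.5},
    {"translation": [0, 0, 1.0], "rot": [0, 0, 0], "gripper": 6.5},
    {"translation": [0, 0, 0.5], "rot": [0, 0, 0], "gripper": 6.5},
    {"translation": [0, 0, 0], "rot": [0, 0, 0], "gripper": 6.5},
    {"translation": [0, 0, 0], "rot": [0, 0, 0], "gripper": 6.5},
    {"translation": [0, 0, 0], "rot": [0, 0, 0], "gripper": 6.5}
  ]
}}

```text
clock: 5.67
ee_pos: [0.5242, -0.434, 0.0109]
tcp_rot: [0.034, 0.999, -0.0, 0.0]
wrist_force: [0.8, 1.1, 0.8]
opening: 0.0652
finger_force: 0.0
```

Call:
{"api": "apply_moves", "payload": {
  "commands": [
    {"translation": [-0.1, 0, 0.5], "rot": [0, 0, 0], "gripper": 6.5},
    {"translation": [0, 0, 0], "rot": [0, 0, 0], "gripper": 6.5},
    {"translation": [0, 0, 0], "rot": [0, 0, 0], "gripper": 4.0},
    {"translation": [0, 0, 0], "rot": [0, 0, 0], "gripper": 4.0},
    {"translation": [0, 0, 0], "rot": [0, 0, 0], "gripper": 4.0},
    {"translation": [0, 0, 0], "rot": [0, 0, 0], "gripper": 4.0},
    {"translation": [0, 0, 0], "rot": [0, 0, 0], "gripper": 4.0},
    {"translation": [0, 0, 0], "rot": [0, 0, 0], "gripper": 4.0}
  ],
  "force": 25
}}

```text
clock: 6.33
ee_pos: [0.5251, -0.4341, 0.006]
tcp_rot: [0.034, 0.999, -0.0, 0.0]
wrist_force: [-0.5, -0.2, 0.9]
opening: 0.0426
finger_force: 25.0
```

Opening is 42.6 mm against 44 expected, so I lift and look at how it sits in the pads.

Call:
{"api": "apply_moves", "payload": {
  "commands": [
    {"translation": [0, 0, -0.3], "rot": [0, 0, 0], "gripper": 4.0},
    {"translation": [0, 0, -1], "rot": [0, 0, 0], "gripper": 4.0},
    {"translation": [0, 0, -2], "rot": [0, 0, 0], "gripper": 4.0},
    {"translation": [0, 0, -3], "rot": [0, 0, 0], "gripper": 4.0},
    {"translation": [0, 0, -3], "rot": [0, 0, 0], "gripper": 4.0},
    {"translation": [0, 0, -3], "rot": [0, 0, 0], "gripper": 4.0},
    {"translation": [0, 0, -3], "rot": [0, 0, 0], "gripper": 4.0},
    {"translation": [0, 0, -1], "rot": [0, 0, 0], "gripper": 4.0},
    {"translation": [0, 0, 0], "rot": [0, 0, 0], "gripper": 4.0},
    {"translation": [0, 0, 0], "rot": [0, 0, 0], "gripper": 4.0}
  ]
}}

```text
clock: 7.17
ee_pos: [0.5249, -0.4338, 0.1688]
tcp_rot: [0.034, 0.999, -0.0, 0.0]
wrist_force: [0.0, -0.4, -2.2]
opening: 0.0431
finger_force: 25.0
```

```bash
python3 - <<'E'
from h import *
o=get_obs();print(np.round(o["ee_pos"],4),o["opening"],o["finger_force"])
s=capture("side");t=capture("top");P=[]
for c,im in(("side",s),("top",t)):
    cv2.imwrite(f"pics/{c}2.png",im);p=proj(c,o["ee_pos"]);print(c,p)
    x,y=np.int32(p);x=min(max(x,60),500);y=min(max(y,50),370)
    P.append(cv2.resize(im[y-50:y+50,x-60:x+60],(390,325),interpolation=2))
cv2.imwrite("pics/n2.png",np.hstack(P))
E
```

```text
[ 0.5249 -0.4338  0.1688] 0.043056999207311826 24.999752640724182
side [274.55158722 342.67598138]
top [420.88553248 224.90073786]
```

View pics/n2.png

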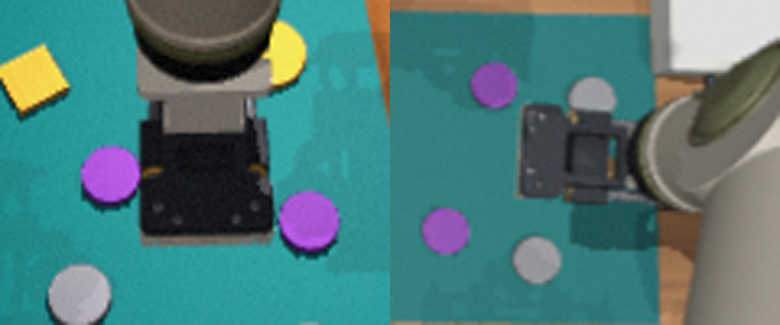

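The disc is held and centred. Its brass slivers stand symmetrically either side of the finger, at crop (150,172) and (258,172). On to above the nest.

Call:
{"api": "apply_moves", "payload": {
  "commands": [
    {"translation": [-0.33, 3.11, 0], "rot": [0, 0, 0], "gripper": 4.0},
    {"translation": [-0.33, 3.11, 0], "rot": [0, 0, 0], "gripper": 4.0},
    {"translation": [-0.33, 3.11, 0], "rot": [0, 0, 0], "gripper": 4.0},
    {"translation": [-0.33, 3.11, 0], "rot": [0, 0, 0], "gripper": 4.0},
    {"translation": [-0.33, 3.11, 0], "rot": [0, 0, 0], "gripper": 4.0},
    {"translation": [-0.33, 3.11, 0], "rot": [0, 0, 0], "gripper": 4.0},
    {"translation": [-0.33, 3.11, 0], "rot": [0, 0, 0], "gripper": 4.0},
    {"translation": [-0.33, 3.11, 0], "rot": [0, 0, 0], "gripper": 4.0},
    {"translation": [-0.33, 3.11, 0], "rot": [0, 0, 0], "gripper": 4.0},
    {"translation": [-0.33, 3.11, 0], "rot": [0, 0, 0], "gripper": 4.0},
    {"translation": [-0.33, 3.11, 0], "rot": [0, 0, 0], "gripper": 4.0},
    {"translation": [-0.33, 3.11, 0], "rot": [0, 0, 0], "gripper": 4.0},
    {"translation": [0, 0, 3], "rot": [0, 0, 0], "gripper": 4.0},
    {"translation": [0, 0, 3], "rot": [0, 0, 0], "gripper": 4.0},
    {"translation": [0, 0, 2], "rot": [0, 0, 0], "gripper": 4.0},
    {"translation": [0, 0, 0], "rot": [0, 0, 0], "gripper": 4.0},
    {"translation": [0, 0, 0], "rot": [0, 0, 0], "gripper": 4.0},
    {"translation": [0, 0, 0], "rot": [0, 0, 0], "gripper": 4.0}
  ]
}}

```text
clock: 8.77
ee_pos: [0.5899, -0.0646, 0.0888]
tcp_rot: [0.034, 0.999, -0.0, -0.0]
wrist_force: [0.0, 0.7, -0.8]
opening: 0.0427
finger_force: 25.0
```

```bash
python3 - <<'E'
from h import *
o=get_obs();print(np.round(o["ee_pos"],4),np.round(o["tcp_rot"],4),o["opening"],o["finger_force"],np.round(o["qpos"],2))
s=capture("side");t=capture("top");P=[]
for c,im in(("side",s),("top",t)):
    cv2.imwrite(f"pics/{c}3.png",im);p=proj(c,o["ee_pos"]);print(c,p)
    x,y=np.int32(p)
    P.append(cv2.resize(im[y-35:y+35,x-42:x+42],(396,330),interpolation=2))
cv2.imwrite("pics/n3.png",np.hstack(P))
E
```

```text
[ 0.5899 -0.0646  0.0888] [ 3.420e-02  9.994e-01 -1.000e-04 -3.000e-04] 0.04265544258897767 24.99975085258484 [-0.04  0.62  0.08  2.02 -0.1   0.52  1.61]
side [285.29363017 225.94969934]
top [284.72599473 201.99927735]
```

View pics/n3.png

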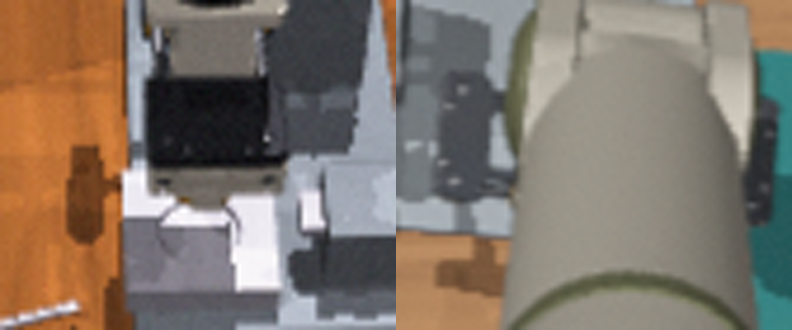

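The side view shows the cavity right under the gripper: its arc spans crop x 160–240 and the disc's lower edge is at about (203,205). The arm hides the top view. I go down and finish by feel.

Call:
{"api": "apply_moves", "payload": {
  "commands": [
    {"translation": [0, 0, 1.2], "rot": [0, 0, 0], "gripper": 4.0},
    {"translation": [0, 0, 1.2], "rot": [0, 0, 0], "gripper": 4.0},
    {"translation": [0, 0, 1.0], "rot": [0, 0, 0], "gripper": 4.0},
    {"translation": [0, 0, 0.8], "rot": [0, 0, 0], "gripper": 4.0},
    {"translation": [0, 0, 0], "rot": [0, 0, 0], "gripper": 4.0},
    {"translation": [0, 0, 0], "rot": [0, 0, 0], "gripper": 4.0},
    {"translation": [0, 0, 0], "rot": [0, 0, 0], "gripper": 4.0}
  ]
}}

```text
clock: 9.45
ee_pos: [0.59, -0.0644, 0.0467]
tcp_rot: [0.034, 0.999, -0.0, -0.0]
wrist_force: [0.1, 0.5, -0.7]
opening: 0.0425
finger_force: 25.0
```

```bash
python3 - <<'E'
from h import *
o=get_obs();print(np.round(o["ee_pos"],4),np.round(o["wrist_force"],2))
s=capture("side");cv2.imwrite("pics/side4.png",s)
cv2.imwrite("pics/n4.png",cv2.resize(s[210:270,245:325],(800,600),interpolation=2))
E
```

```text
[ 0.59   -0.0644  0.0467] [ 0.09  0.52 -0.69]
```

View pics/n4.png

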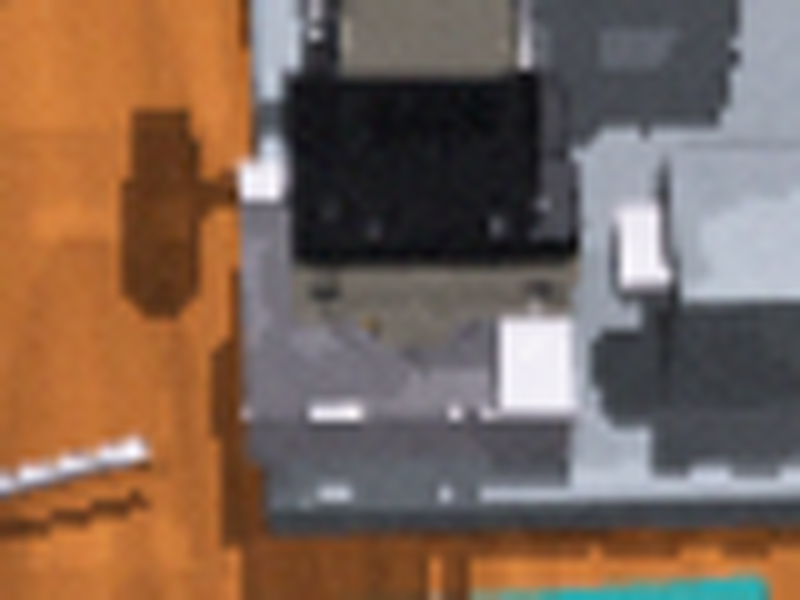

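At this resolution the disc is hidden behind the finger. From here on I work by force, in small steps.

Call:
{"api": "apply_moves", "payload": {
  "commands": [
    {"translation": [0, 0, 0.15], "rot": [0, 0, 0], "gripper": 4.0},
    {"translation": [0, 0, 0.15], "rot": [0, 0, 0], "gripper": 4.0},
    {"translation": [0, 0, 0.15], "rot": [0, 0, 0], "gripper": 4.0},
    {"translation": [0, 0, 0.1], "rot": [0, 0, 0], "gripper": 4.0},
    {"translation": [0, 0, 0], "rot": [0, 0, 0], "gripper": 4.0},
    {"translation": [0, 0, 0], "rot": [0, 0, 0], "gripper": 4.0}
  ]
}}

```text
clock: 10.0
ee_pos: [0.5899, -0.0644, 0.0413]
tcp_rot: [0.034, 0.999, -0.0, 0.0]
wrist_force: [0.3, -0.2, -1.2]
opening: 0.0426
finger_force: 25.0
```

Call:
{"api": "apply_moves", "payload": {
  "commands": [
    {"translation": [0, 0, 0.1], "rot": [0, 0, 0], "gripper": 4.0},
    {"translation": [0, 0, 0.1], "rot": [0, 0, 0], "gripper": 4.0},
    {"translation": [0, 0, 0], "rot": [0, 0, 0], "gripper": 4.0},
    {"translation": [0, 0, 0], "rot": [0, 0, 0], "gripper": 4.0}
  ]
}}

```text
clock: 10.33
ee_pos: [0.5899, -0.0644, 0.0392]
tcp_rot: [0.034, 0.999, -0.0, -0.0]
wrist_force: [0.7, -0.4, -0.6]
opening: 0.0425
finger_force: 25.0
```

No contact although the underside should now be about 3 mm below the mouth, so it is in the cavity. Going on.

Call:
{"api": "apply_moves", "payload": {
  "commands": [
    {"translation": [0, 0, 0.1], "rot": [0, 0, 0], "gripper": 4.0},
    {"translation": [0, 0, 0.07], "rot": [0, 0, 0], "gripper": 4.0},
    {"translation": [0, 0, 0], "rot": [0, 0, 0], "gripper": 4.0},
    {"translation": [0, 0, 0], "rot": [0, 0, 0], "gripper": 4.0}
  ]
}}

```text
clock: 10.67
ee_pos: [0.5898, -0.0643, 0.0375]
tcp_rot: [0.034, 0.999, -0.0, -0.0]
wrist_force: [-0.0, -0.2, -1.0]
opening: 0.0429
finger_force: 25.0
```

Call:
{"api": "apply_moves", "payload": {
  "commands": [
    {"translation": [0, 0, 0.04], "rot": [0, 0, 0], "gripper": 4.0},
    {"translation": [0, 0, 0.03], "rot": [0, 0, 0], "gripper": 4.0},
    {"translation": [0, 0, 0], "rot": [0, 0, 0], "gripper": 4.0},
    {"translation": [0, 0, 0], "rot": [0, 0, 0], "gripper": 4.0}
  ]
}}

```text
clock: 11.0
ee_pos: [0.5899, -0.0644, 0.0369]
tcp_rot: [0.034, 0.999, -0.0, 0.0]
wrist_force: [-0.6, 0.0, -0.2]
opening: 0.0425
finger_force: 25.0
```

Call:
{"api": "apply_moves", "payload": {
  "commands": [
    {"translation": [0, 0, 0.03], "rot": [0, 0, 0], "gripper": 4.0},
    {"translation": [0, 0, 0], "rot": [0, 0, 0], "gripper": 4.0},
    {"translation": [0, 0, 0], "rot": [0, 0, 0], "gripper": 4.0}
  ]
}}

```text
clock: 11.25
ee_pos: [0.5899, -0.0644, 0.0369]
tcp_rot: [0.034, 0.999, 0.0, 0.0]
wrist_force: [-1.1, 0.7, 4.7]
opening: 0.0429
finger_force: 25.0
```

Contact: 4.7 N upward at TCP height 0.0369, which is the height expected with the blank on the floor. I open gently and rise.

Call:
{"api": "apply_moves", "payload": {
  "commands": [
    {"translation": [0, 0, 0], "rot": [0, 0, 0], "gripper": 4.5},
    {"translation": [0, 0, 0], "rot": [0, 0, 0], "gripper": 4.8},
    {"translation": [0, 0, 0], "rot": [0, 0, 0], "gripper": 5.2},
    {"translation": [0, 0, 0], "rot": [0, 0, 0], "gripper": 5.6},
    {"translation": [0, 0, 0], "rot": [0, 0, 0], "gripper": 5.6},
    {"translation": [0, 0, 0], "rot": [0, 0, 0], "gripper": 5.6},
    {"translation": [0, 0, -0.5], "rot": [0, 0, 0], "gripper": 5.6},
    {"translation": [0, 0, -2], "rot": [0, 0, 0], "gripper": 5.6},
    {"translation": [0, 0, -3], "rot": [0, 0, 0], "gripper": 5.6},
    {"translation": [0, 0, -4], "rot": [0, 0, 0], "gripper": 5.6},
    {"translation": [0, 0, -4], "rot": [0, 0, 0], "gripper": 5.6},
    {"translation": [0, 0, -4], "rot": [0, 0, 0], "gripper": 5.6},
    {"translation": [0, 0, -4], "rot": [0, 0, 0], "gripper": 5.6},
    {"translation": [0, 0, 0], "rot": [0, 0, 0], "gripper": 4},
    {"translation": [0, 0, 0], "rot": [0, 0, 0], "gripper": 2}
  ]
}}

```text
clock: 12.5
ee_pos: [0.5909, -0.0645, 0.2544]
tcp_rot: [0.034, 0.999, 0.0, 0.003]
wrist_force: [0.5, -0.1, -1.2]
opening: 0.047
finger_force: 0.0
```

Call:
{"api": "apply_moves", "payload": {
  "commands": [
    {"translation": [0.98, 3.02, 0], "rot": [0, 0, 0], "gripper": 0},
    {"translation": [0.98, 3.02, 0], "rot": [0, 0, 0], "gripper": 0},
    {"translation": [0.98, 3.02, 0], "rot": [0, 0, 0], "gripper": 0},
    {"translation": [0.98, 3.02, 0], "rot": [0, 0, 0], "gripper": 0},
    {"translation": [0.98, 3.02, 0], "rot": [0, 0, 0], "gripper": 0},
    {"translation": [0, 0, 0], "rot": [0, 0, 0], "gripper": 0},
    {"translation": [0, 0, 0], "rot": [0, 0, 0], "gripper": 0},
    {"translation": [0, 0, 0], "rot": [0, 0, 0], "gripper": 0}
  ]
}}

```text
clock: 13.17
ee_pos: [0.5508, 0.0891, 0.2505]
tcp_rot: [0.034, 0.999, -0.001, -0.001]
wrist_force: [0.4, 0.2, -0.1]
opening: 0.0002
finger_force: 0.0
```

```bash
python3 - <<'E'
from h import *
o=get_obs();print(np.round(o["ee_pos"],4),np.round(o["wrist_force"],2),o["opening"])
s=capture("side");t=capture("top");P=[]
for c,im,uv in(("side",s,(286,239)),("top",t,(283,204))):
    cv2.imwrite(f"pics/{c}5.png",im)
    try:
        e,a=brass(c,im,uv,12);print(c,e,a,[np.round(at(c,e[0],z),4) for z in(.036,.041,.046)])
    except Exception as ex: print(c,"none")
    x,y=uv;P.append(cv2.resize(im[y-35:y+35,x-42:x+42],(396,330),interpolation=2))
    print(outline_of("blank",c)[0]["extent"],[(np.round(r["centre"],1),round(r["score"],2)) for r in tip_of("blank",c)])
cv2.imwrite("pics/n5.png",np.hstack(P))
E
```

```text
[0.5508 0.0891 0.2505] [ 0.45  0.23 -0.14] 0.00019016668565237865
side ((285.0540771484375, 237.88577270507812), (12.47037410736084, 15.181984901428223), 90.5477066040039) 143.0 [array([ 0.5907, -0.0641,  0.036 ]), array([ 0.5901, -0.068 ,  0.041 ]), array([ 0.5896, -0.0719,  0.046 ])]
[311.0, 403.0, 19.6, 16.0] [(array([308.5, 401.7]), 0.68), (array([248.9, 345.4]), 0.67), (array([287.5, 243.9]), 0.64), (array([284.1, 237.6]), 0.62), (array([305.2, 359.9]), 0.5), (array([287.7, 224.5]), 0.47)]
top ((283.45086669921875, 203.59622192382812), (12.040645599365234, 12.270467758178711), 78.17115783691406) 106.0 [array([ 0.59  , -0.0633,  0.036 ]), array([ 0.5895, -0.063 ,  0.041 ]), array([ 0.5891, -0.0628,  0.046 ])]
[423.2, 205.1, 13.8, 12.8] [(array([282.3, 204.7]), 0.67), (array([420.7, 206.5]), 0.63), (array([402.5, 252.4]), 0.62), (array([163.9, 274.3]), 0.59), (array([375.8, 245.1]), 0.49), (array([391.4, 199.7]), 0.46)]
```

View pics/n5.png

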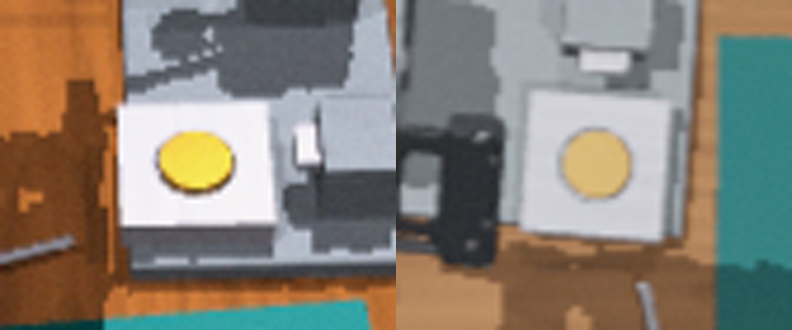

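The blank lies flat and concentric in the cavity, at side crop (196,160) and top crop (597,162). The camera offset matches a top face at 41 mm, so it is fully home. Next is the lever, approaching the handle from above.

Call:
{"api": "apply_moves", "payload": {
  "commands": [
    {"translation": [0, 0, 2], "rot": [0, 0, 0], "gripper": 0},
    {"translation": [0, 0, 2], "rot": [0, 0, 0], "gripper": 0},
    {"translation": [0, 0, 1.5], "rot": [0, 0, 0], "gripper": 0},
    {"translation": [0, 0, 1.0], "rot": [0, 0, 0], "gripper": 0},
    {"translation": [0, 0, 0.4], "rot": [0, 0, 0], "gripper": 0},
    {"translation": [0, 0, 0.2], "rot": [0, 0, 0], "gripper": 0},
    {"translation": [0, 0, 0], "rot": [0, 0, 0], "gripper": 0},
    {"translation": [0, 0, 0], "rot": [0, 0, 0], "gripper": 0}
  ]
}}

```text
clock: 14.13
ee_pos: [0.5517, 0.0896, 0.1812]
tcp_rot: [0.034, 0.999, 0.0, 0.0]
wrist_force: [0.1, 0.5, 0.2]
opening: 0.0005
finger_force: 0.0
```

Call:
{"api": "apply_moves", "payload": {
  "commands": [
    {"translation": [0, 0, 0.22], "rot": [0, 0, 0], "gripper": 0},
    {"translation": [0.35, 0, 0.56], "rot": [0, 0, 0], "gripper": 0},
    {"translation": [0.35, 0, 0.56], "rot": [0, 0, 0], "gripper": 0},
    {"translation": [0.26, 0, 0.54], "rot": [0, 0, 0], "gripper": 0},
    {"translation": [0.26, 0, 0.54], "rot": [0, 0, 0], "gripper": 0},
    {"translation": [0.2, 0, 0.56], "rot": [0, 0, 0], "gripper": 0},
    {"translation": [0.2, 0, 0.56], "rot": [0, 0, 0], "gripper": 0},
    {"translation": [0, 0, 0], "rot": [0, 0, 0], "gripper": 0},
    {"translation": [0, 0, 0], "rot": [0, 0, 0], "gripper": 0}
  ]
}}

```text
clock: 14.88
ee_pos: [0.5339, 0.0909, 0.1454]
tcp_rot: [0.034, 0.999, -0.0, -0.001]
wrist_force: [-5.5, 0.4, 5.7]
opening: 0.0006
finger_force: 2.9
```

Call:
{"api": "apply_moves", "payload": {
  "commands": [
    {"translation": [0.175, 0, 0.58], "rot": [0, 0, 0], "gripper": 0},
    {"translation": [0.175, 0, 0.58], "rot": [0, 0, 0], "gripper": 0},
    {"translation": [0.115, 0, 0.595], "rot": [0, 0, 0], "gripper": 0},
    {"translation": [0.115, 0, 0.595], "rot": [0, 0, 0], "gripper": 0},
    {"translation": [0.055, 0, 0.6], "rot": [0, 0, 0], "gripper": 0},
    {"translation": [0.055, 0, 0.6], "rot": [0, 0, 0], "gripper": 0},
    {"translation": [0, 0, 0], "rot": [0, 0, 0], "gripper": 0},
    {"translation": [0, 0, 0], "rot": [0, 0, 0], "gripper": 0}
  ]
}}

```text
clock: 15.55
ee_pos: [0.5277, 0.0912, 0.1099]
tcp_rot: [0.034, 0.999, -0.0, -0.0]
wrist_force: [-4.4, -0.2, 5.1]
opening: 0.0005
finger_force: 2.5
```

Call:
{"api": "apply_moves", "payload": {
  "commands": [
    {"translation": [0, 0, 0.6], "rot": [0, 0, 0], "gripper": 0},
    {"translation": [0, 0, 0.6], "rot": [0, 0, 0], "gripper": 0},
    {"translation": [-0.065, 0, 0.595], "rot": [0, 0, 0], "gripper": 0},
    {"translation": [-0.065, 0, 0.595], "rot": [0, 0, 0], "gripper": 0},
    {"translation": [-0.125, 0, 0.58], "rot": [0, 0, 0], "gripper": 0},
    {"translation": [-0.125, 0, 0.58], "rot": [0, 0, 0], "gripper": 0},
    {"translation": [0, 0, 0], "rot": [0, 0, 0], "gripper": 0},
    {"translation": [0, 0, 0], "rot": [0, 0, 0], "gripper": 0}
  ]
}}

```text
clock: 16.22
ee_pos: [0.5315, 0.091, 0.0744]
tcp_rot: [0.034, 0.999, -0.0, -0.001]
wrist_force: [-4.5, 0.2, 7.5]
opening: 0.0004
finger_force: 3.2
```

Call:
{"api": "apply_moves", "payload": {
  "commands": [
    {"translation": [-0.15, 0, 0.5], "rot": [0, 0, 0], "gripper": 0},
    {"translation": [-0.15, 0, 0.5], "rot": [0, 0, 0], "gripper": 0},
    {"translation": [-0.1, 0, 0.3], "rot": [0, 0, 0], "gripper": 0},
    {"translation": [-0.1, 0, 0.25], "rot": [0, 0, 0], "gripper": 0},
    {"translation": [0, 0, 0], "rot": [0, 0, 0], "gripper": 0},
    {"translation": [0, 0, 0], "rot": [0, 0, 0], "gripper": 0},
    {"translation": [0, 0, 0], "rot": [0, 0, 0], "gripper": 0}
  ]
}}

```text
clock: 16.8
ee_pos: [0.5365, 0.0906, 0.0593]
tcp_rot: [0.034, 0.999, -0.0, -0.0]
wrist_force: [-5.2, -0.7, 8.7]
opening: 0.0
finger_force: 4.1
```

```bash
python3 - <<'E'
from h import *
o=get_obs();print(np.round(o["ee_pos"],4),np.round(o["tcp_rot"],4),np.round(o["wrist_force"],2),o["opening"])
s=capture("side");t=capture("top");P=[]
for c,im,uv in(("side",s,(290,215)),("top",t,(260,204))):
    cv2.imwrite(f"pics/{c}6.png",im)
    x,y=uv;P.append(cv2.resize(im[y-60:y+60,x-60:x+60],(400,400),interpolation=2))
    print(c,"foot",[(np.round(r["centre"],1),round(r["score"],2),np.round(at(c,r["centre"],.0435),3)) for r in tip_of("foot_tip",c)[:2]])
    print("grip",[(np.round(r["centre"],1),round(r["score"],2)) for r in tip_of("lever_grip",c)[:2]],proj(c,[.5414,.09,.0489]))
    try: print(brass(c,im,(285,238) if c=="side" else (283,204),12))
    except Exception: print("no brass")
cv2.imwrite("pics/n6.png",np.hstack(P))
E
```

```text
[0.5365 0.0906 0.0593] [ 3.400e-02  9.994e-01 -0.000e+00 -4.000e-04] [-5.23 -0.65  8.72] 6.419687201861409e-06
side foot [(array([289.2, 233. ]), 0.5, array([ 0.603, -0.054,  0.044]))]
grip [(array([264.7, 196.8]), 0.56)] [263.03609215 195.75044059]
(((284.5470886230469, 237.94338989257812), (12.317732810974121, 14.180810928344727), 95.80377197265625), 118.0)
top foot [(array([282.4, 200.4]), 0.5, array([ 0.599, -0.06 ,  0.044]))]
grip [] [232.20687271 218.69392882]
(((283.123046875, 204.37054443359375), (9.379226684570312, 14.103601455688477), 94.73291015625), 86.5)
```

View pics/n6.png

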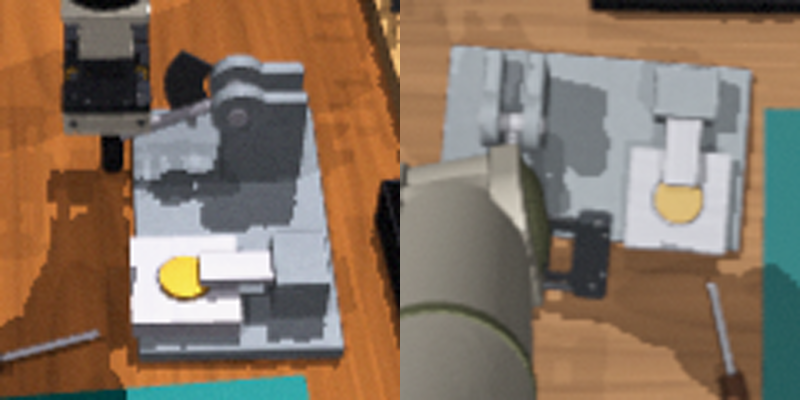

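The lever is down: the handle shows under the fingers at side crop (112,155). The foot has slid over the rim of the blank, at about press x = 2 mm as expected for the third notch. TCP height gives a joint angle of about 1.046. One check that it holds steady.

Call:
{"api": "apply_moves", "payload": {
  "commands": [
    {"translation": [0, 0, 0.03], "rot": [0, 0, 0], "gripper": 0},
    {"translation": [0, 0, 0], "rot": [0, 0, 0], "gripper": 0},
    {"translation": [0, 0, 0], "rot": [0, 0, 0], "gripper": 0},
    {"translation": [0, 0, 0], "rot": [0, 0, 0], "gripper": 0},
    {"translation": [0, 0, 0], "rot": [0, 0, 0], "gripper": 0},
    {"translation": [0, 0, 0], "rot": [0, 0, 0], "gripper": 0}
  ]
}}

```text
clock: 17.6
ee_pos: [0.5366, 0.0906, 0.0591]
tcp_rot: [0.034, 0.999, 0.0, -0.0]
wrist_force: [-5.9, 0.5, 8.0]
opening: 0.0003
finger_force: 4.1
```

Steady at a joint angle of about 1.05.

```bash
python3 -c "
from workcell import sign_off
print(sign_off())"
```

```text
the job is handed in; nothing more can be done
None
```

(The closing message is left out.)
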